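Index the housing and open its door

TASK

Push the turntable counter-clockwise (seen from above) by its upright post until the spring roller drops between the two pins on its rim, keeping the housing's door shut meanwhile. Then pull the door gently open by its handle to a little more than a right angle, leaving the turntable seated on the roller. Leave the canisters and the other things on the bench where they are.

Things in the scene. Friction and masses are not known exactly. Their poses are not given: they have to be found in the camera images.
- indexer: Fixed base of the indexing turntable. Origin: centre of its underside on the bench, on the turntable's vertical axis, z up. Its -x is the way the housing's door faces once the turntable is seated (roughly the robot's left). Carries an aluminium disc, radius 165 mm, top 42 mm above the bench. A spring roller on a 72 mm tall block stands at its edge toward (x, -y), reaching 250 mm from the axis.
- housing_top (a point): Middle of the closed roof of the white plastic housing fixed on the disc, on the turntable's axis, 167 mm above the bench. The housing is 120 mm deep (along the disc's x; door on its -x face) and 180 mm wide (along y).
- turntable (a joint): Turntable angle, rad, counter-clockwise from above positive; 0 = seated, roller between the pins. Starts between -1.2 and -0.6; stops at -1.8 and 0.5. Friction 0.12 N m. From about -0.17 to -0.08 the first pin is forced past the roller (about 1 N m); from about -0.07 on the roller draws the disc to 0 and holds it with about 0.9 N m; pushed too far it goes out the other side.
- post_top (a point): Centre of the top of the upright round steel post on the disc by which it is pushed: diameter 24 mm, 135 mm from the turntable's axis, its top 157 mm above the bench and 10 mm below the housing's roof. It stands at a corner behind the housing, toward (x, y) of the disc, 35 mm clear of the housing (centre to back face).
- pin_gap (a point): Point midway between the two upright steel pins on the disc's rim (diameter 12 mm, 24 mm apart, 24 mm tall), at the height of their tops, 150 mm from the axis.
- roller (a point): Fixed point above the spring roller (diameter 16 mm) where it sits when seated, 157 mm from the axis. Seated, pin_gap lies 7 mm inward of it.
- door (a joint): Angle of the housing's door in rad: 0 = shut, grows as it opens, stop at 2.0. It turns clockwise seen from above. Friction 0.07 N m, no latch or spring: it stays where it is left. Starts between 0 and 0.06.
- door_hinge (a point): Top of the door's vertical hinge line, 164 mm above the bench. The door is a white panel 180 mm wide, 119 mm high, 10 mm thick; its mid-plane passes through the hinge line. With the turntable seated and the door shut, the hinge is at (-66, 90) mm in the indexer's frame and the panel runs from it along -y.
- door_handle (a point): Middle of the door's level steel pull bar: 10 mm thick, 100 mm long, parallel to the panel, centred 120 mm from the hinge line along the panel and 50 mm out from its mid-plane, 148 mm above the bench, 16 mm below the door's top edge. Between bar and panel is a gap 40 mm wide and 90 mm long, open above and below, with a post at each end.
- can_a: Bystander: oval aluminium canister, 64 x 104 mm, 108 mm tall with a 12 mm stub on its lid, 0.45 kg, standing loose. Origin: centre of its underside, z up. To be left alone.
- can_b: Bystander: oval aluminium canister, 64 x 104 mm, 108 mm tall with a 12 mm stub on its lid, 0.45 kg, standing loose. Origin: centre of its underside, z up. To be left alone.
- can_c: Bystander: oval aluminium canister, 64 x 104 mm, 108 mm tall with a 12 mm stub on its lid, 0.45 kg, standing loose. Origin: centre of its underside, z up. To be left alone.
- can_d: Bystander: oval aluminium canister, 64 x 104 mm, 108 mm tall with a 12 mm stub on its lid, 0.45 kg, standing loose. Origin: centre of its underside, z up. To be left alone.
- cover: Bystander: white plastic tray-like cover 150 x 110 x 45 mm, lying loose. Origin: centre of its underside. To be left alone.
- driver: Bystander: electric screwdriver lying on its side, 230 mm long, 38 mm thick, along its own x. Origin: on the bench beneath it. To be left alone.
- tape: Bystander: roll of tape lying flat, 100 mm across, 48 mm high. Origin: centre of its underside. To be left alone.

How it is judged:
By the outcome, as a careful person would: the job done as asked, in the order asked, and still so for the second after the job is handed in, with the robot touching nothing.
It also fails if it takes over 56 s, if anything falls off the work surface, if the arm or the gripper's body presses on something with over 40 N, if the wrist force passes 120 N, or if a joint passes its speed limit or range.

ROBOT

A 7-joint arm with a two-finger parallel gripper is mounted at the origin on the work surface. World frame = base frame: x ahead of the robot, y to its left, z up, the work surface at z = 0. Lengths are in m, angles in rad, forces in N, time in s.
With the tool pointing down it reaches from about 0.4 to 0.875 m from the base axis. Payload 6.5 kg.
Tool frame: the origin (TCP) lies midway between the tips of the shut fingers; the grasp point (between the pads) lies r.grip_depth behind it (r.grip_depth is the distance from the TCP to the grasp point, in m); z points along the fingers, y is the line along which they close (so a half turn about z gives the same grasp; the last joint's range is limited). The gripper opens to 85 mm and grips with 20 to 120 N. Pads are 22 mm wide; open, the fingers measure 114 mm over their backs; the gripper's body (76 mm by 85 mm) begins 54 mm behind the grasp point. The pads swing forward as they close: fully open they stand 13 mm farther back than shut.
Start: joints at [-1.387, 0.536, -0.004, 1.538, 0.003, 1.067, -0.071], TCP at [0.161, 0.63, 0.231] pointing down, gripper open.
Joint ranges: [-2.7, 2.7], [-0.37, 2.16], [-1.27, 1.26], [0.24, 2.4], [-1.31, 4.45], [0.19, 1.91], [-2.76, 2.76]. Speed limits (rad/s): [2.39, 2.39, 3.14, 3.14, 3.14, 3.14, 3.14].

INTERFACE

Orientations are given as a rotation vector (axis times angle).
In Python, from workcell import r, cams, workorder gives the robot as it stands. The module is installed in compiled form; this text tells all that it offers.
- The arm moves only by the shell command python3 -m inch 'ROWS'. ROWS is JSON, a list that holds one entry, the list of rows, each a list of 5 numbers: the opening, from -1 (shut) to 1 (fully open), so that 0 is half open, then the shift along the tool's x, y, z scaled (see below), then the turn about the tool's z scaled (see below). A call has 1 to 10 rows; each row is the pose to reach, as a shift and turn from the pose commanded when the call began, along the tool's axes at that moment; what a row does not reach only later rows make up. The controller multiplies each number of a shift by 100 mm and each number of a turn by 30 degrees. A row lasts 1/8 s, in which the tool goes at most 62.5 mm and 10.7 degrees, less where a joint would pass 70% of its speed; a pose out of reach is approached as far as the arm can. A call with a number of a shift or a turn outside -1 to 1 is refused whole. A call with a gripper value outside its range is refused whole. The fingers move at their own pace and stop on an object; the grip force is fixed at half the most. Time passes only in rows, so rows that repeat a pose let the fingers close. It gives the time, the measured TCP pose, the force, the opening and the grip force at its end, in the units of the state.
- r.sense(): the state, without advancing time (a new reading comes with each control period).
- cams.camera(name): name is "side" or "top" or "wrist"; returns a dict with "color" (400x640x3 uint8, blue, green, red), "fx", "fy", "cx", "cy" (pixels), "R" (3x3) and "t" (3): a world point X has camera coordinates R X + t. Camera axes: x right, y down, z forward; pixel columns grow to the right and rows downward; lengths in m; the calibration is good to about 2 mm. A picture is of the moment at which its call begins. There is no depth.
- workorder.sign_off(): hands the job in; it is judged then, once.
The state is a dict: "clock": time; "joint_positions": joint angles; "joint_vel": joint speeds; "effort": joint torques, N m; "tcp_pos": TCP position; "tool_rot": TCP orientation; "wrist_force": force on the tool from outside, world axes, zero at the start; "torque": the same for the moment, N m; "finger_gap": finger opening in m; "grip_force": force on a finger pad.
Only numpy, scipy, OpenCV 4.12 (cv2) and the standard library are available. Lean on these libraries where they do the work, as an engineer would, in place of code of your own. Each camera call takes 0.05 s, during which the arm holds its last target. There are 200 camera calls.

## Working session

There is one attempt and no reset: what is moved stays moved. The work goes in short steps, Python scripts to look and compute and a shell command to move; the robot and the scene stay as the last step left them, time stands still between calls to the robot, and variables do not carry over. Pictures are saved under pics/ and viewed, at most 10 in all, crops included, and the job is handed in when it is done.

```bash
mkdir -p pics
cat > h.py <<'E'
import numpy as np, cv2
from workcell import r, cams, workorder
from scipy.spatial.transform import Rotation as Ro
def snap(n,f):
    c=cams.camera(n); cv2.imwrite(f'pics/{f}.png',c['color']); np.savez(f'pics/{f}.npz',**c); return c
def ray(c,u,v):
    R=np.array(c['R']);t=np.array(c['t'])
    return -R.T@t, R.T@np.array([(u-c['cx'])/c['fx'],(v-c['cy'])/c['fy'],1])
def onz(c,u,v,z):
    o,d=ray(c,u,v); return o+d*(z-o[2])/d[2]
def proj(c,X):
    p=np.array(c['R'])@np.array(X)+np.array(c['t']); return np.array([c['fx']*p[0]/p[2]+c['cx'],c['fy']*p[1]/p[2]+c['cy']])
E
python3 - <<'E'
from h import *
for n in ('top','side'):
    c=snap(n,n+'0'); print(n,c['fx'],-np.array(c['R']).T@c['t'],np.array(c['R']).round(2).tolist())
s=r.sense(); print(s['clock'],s['tcp_pos'],Ro.from_rotvec(s['tool_rot']).as_matrix().round(3).tolist(),s['finger_gap'],r.grip_depth)
E
```

```text
top 471.47010508624936 [ 0.3369763  -0.02048281  1.44717244] [[-0.02, -1.0, -0.02], [-0.99, 0.02, -0.12], [0.12, 0.02, -0.99]]
side 365.6185724051649 [ 0.26772992 -0.79148566  0.90064801] [[0.96, -0.27, 0.01], [-0.18, -0.67, -0.72], [0.2, 0.69, -0.7]]
0.1 [0.16053311 0.6292876  0.23051665] [[-0.969, 0.247, -0.0], [0.247, 0.969, -0.002], [-0.0, -0.002, -1.0]] 0.085214689280362 0.0187
```

View pics/top0.png

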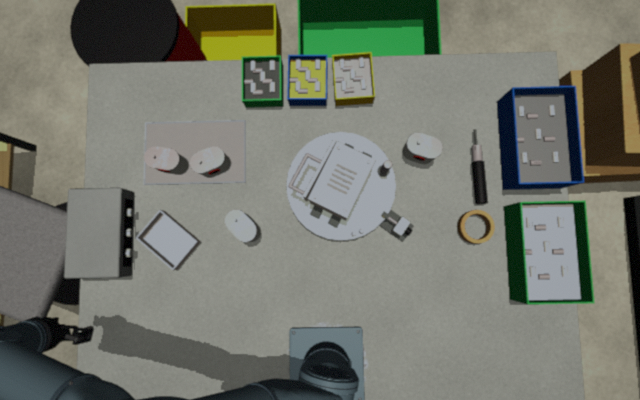

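View pics/side0.png

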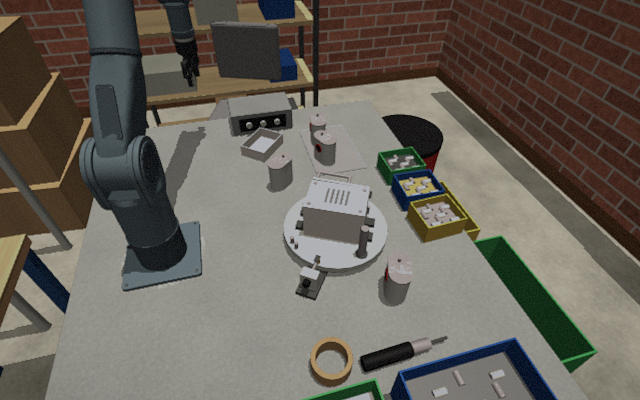

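The top view shows the disc centred near (342,186), the post near (385,169), the handle at about (303,172) on the left, the roller block at about (397,223) and the pins near (356,233). The side view agrees. Next I'll measure these.

Run:
```python
from h import *
c=dict(np.load('pics/top0.npz'))
im=c['color'][110:260,200:460]; cv2.imwrite('pics/crop.png',cv2.resize(im,None,fx=3,fy=3,interpolation=cv2.INTER_CUBIC))
# disc: bright ellipse fit
g=cv2.cvtColor(c['color'],cv2.COLOR_BGR2GRAY)
m=(g>195).astype(np.uint8); m[:, :280]=0;m[:,402:]=0;m[:125]=0;m[250:]=0
k,_=cv2.findContours(m,cv2.RETR_EXTERNAL,cv2.CHAIN_APPROX_NONE); k=max(k,key=cv2.contourArea)
p=np.array([onz(c,u+.0,v+.0,.042)[:2] for u,v in cv2.convexHull(k)[:,0]])
A=np.c_[2*p,np.ones(len(p))]; s=np.linalg.lstsq(A,(p**2).sum(1),rcond=None)[0]; cen=s[:2]; R=np.sqrt(s[2]+cen@cen)
print('disc',cen,R, np.abs(np.linalg.norm(p-cen,axis=1)-R).max())
for n,u,v,z in [('post',385,168,.157),('roller',388,216,.072),('blockend',410,232,.06),('pin1',353,234,.066),('pin2',361,233,.066),('handle',303,172,.148)]:
    X=onz(c,u,v,z)[:2]; d=X-cen; print(n,X.round(3),np.hypot(*d).round(3),np.degrees(np.arctan2(d[1],d[0])).round(1))
```

```text
Traceback (most recent call last):
ValueError: max() iterable argument is empty
```

View pics/crop.png

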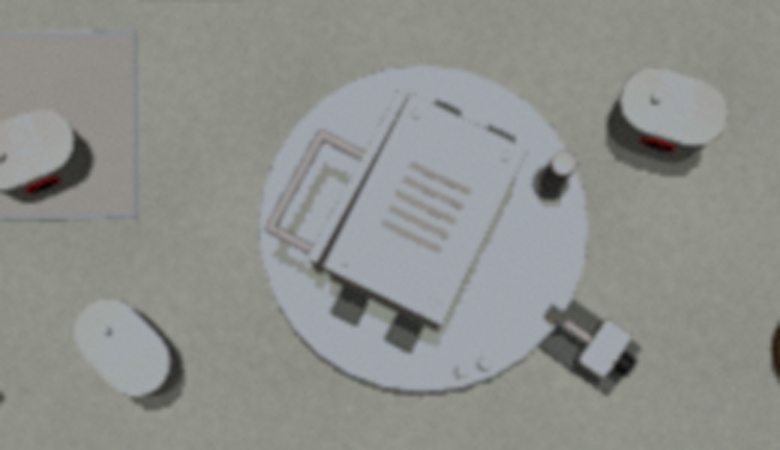

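The crop (3x, offset 200,110) shows: post top (563,160), pins (457,373) and (482,365), handle bar from (322,132) to (269,229), roller arm tip (553,314), roof corners (410,95), (526,150), (441,325), (325,263), and disc extents 261–588 by 66–392. The right-hand canister is at (673,107).

Run:
```python
from h import *
c=dict(np.load('pics/top0.npz'))
f=lambda u,v,z: onz(c,200+u/3-.33,110+v/3-.33,z)[:2]
P=np.array([f(261,229,.042),f(588,229,.042),f(424,66,.042),f(424,392,.042)])
cen=np.array([(P[2]+P[3])[0]/2,(P[0]+P[1])[1]/2]); print('cen',cen,(P[0]-P[1])[1]/2,(P[2]-P[3])[0]/2)
roof=np.mean([f(*q,.167) for q in [(410,95),(526,150),(441,325),(325,263)]],0); print('roof',roof)
for n,u,v,z in [('post',563,160,.157),('roller',553,314,.06),('block',605,348,.072),('pin1',457,373,.066),('pin2',482,365,.066),('pg',469.5,369,.066),('handle',295.5,180.5,.148),('h1',322,132,.148),('h2',269,229,.148),('r1',410,95,.167),('r2',526,150,.167),('r3',441,325,.167),('r4',325,263,.167),
 ('canR',673,107,.108),('canL',128,348,.108),('canLL',35,148,.108)]:
    X=f(u,v,z); d=X-cen; print(n,X.round(3),np.hypot(*d).round(3),np.degrees(np.arctan2(d[1],d[0])).round(1))
```

```text
cen [ 0.52851775 -0.05543482] 0.1636124638315318 0.1647196111201727
roof [ 0.52912911 -0.05417199]
post [ 0.572 -0.182] 0.134 -71.0
roller [ 0.437 -0.179] 0.154 -126.5
block [ 0.402 -0.227] 0.213 -126.4
pin1 [ 0.381 -0.083] 0.15 -169.3
pin2 [ 0.388 -0.108] 0.15 -159.5
pg [ 0.385 -0.096] 0.149 -164.4
handle [0.56  0.066] 0.125 75.4
h1 [0.606 0.04 ] 0.123 51.2
h2 [0.515 0.091] 0.147 95.2
r1 [ 0.634 -0.042] 0.107 7.0
r2 [ 0.58  -0.147] 0.106 -60.6
r3 [ 0.421 -0.066] 0.108 -174.6
r4 [0.48  0.039] 0.106 117.2
canR [ 0.63  -0.296] 0.261 -67.0
canL [0.41 0.23] 0.309 112.6
canLL [0.605 0.32 ] 0.383 78.6
```

Everything agrees with the given sizes: disc radius 164 mm, post at 134 mm, pins at 150 mm, turntable at about -0.66 rad. I'll travel over at height with the fingers part-closed so they straddle the post.

```bash
python3 -m inch '[[[-0.2,-0.21,-0.24,0,0],[-0.2,-0.43,-0.49,0,0],[-0.2,-0.64,-0.73,0,0],[-0.2,-0.86,-0.98,0,0]]]'
python3 -m inch '[[[-0.2,-0.21,-0.24,0,0],[-0.2,-0.43,-0.49,0,0],[-0.2,-0.64,-0.73,0,0],[-0.2,-0.86,-0.98,0,0]]]'
python3 -m inch '[[[-0.2,-0.21,-0.24,0,0],[-0.2,-0.43,-0.49,0,0],[-0.2,-0.64,-0.73,0,0],[-0.2,-0.86,-0.98,0,0]]]'
python3 -m inch '[[[-0.2,-0.21,-0.24,0,0],[-0.2,-0.43,-0.49,0,0],[-0.2,-0.64,-0.73,0,0],[-0.2,-0.86,-0.98,0,0]]]'
```

```text
clock: 0.6
tcp_pos: [0.2201, 0.5124, 0.2309]
tool_rot: [-0.391, -3.117, 0.001]
wrist_force: [0.3, -0.5, 0.8]
finger_gap: 0.0342
grip_force: 0.0
clock: 1.1
tcp_pos: [0.2792, 0.3962, 0.2311]
tool_rot: [-0.391, -3.117, 0.001]
wrist_force: [-0.1, -0.1, -0.1]
finger_gap: 0.0343
grip_force: 0.0
clock: 1.6
tcp_pos: [0.3382, 0.2801, 0.2311]
tool_rot: [-0.391, -3.117, 0.0]
wrist_force: [0.4, -0.3, 0.4]
finger_gap: 0.0343
grip_force: 0.0
clock: 2.1
tcp_pos: [0.3973, 0.1639, 0.2312]
tool_rot: [-0.391, -3.117, 0.0]
wrist_force: [0.6, -0.4, 0.1]
finger_gap: 0.0342
grip_force: 0.0
```

```bash
python3 -m inch '[[[-0.2,-0.21,-0.24,0,0],[-0.2,-0.43,-0.49,0,0],[-0.2,-0.64,-0.73,0,0],[-0.2,-0.86,-0.98,0,0]]]'
python3 -m inch '[[[-0.2,-0.21,-0.24,0,0.24],[-0.2,-0.43,-0.49,0,0.48],[-0.2,-0.64,-0.73,0,0.72],[-0.2,-0.86,-0.98,0,0.95]]]'
python3 -m inch '[[[-0.2,-0.15,-0.15,0,0.24],[-0.2,-0.3,-0.3,0,0.48],[-0.2,-0.4,-0.5,0,0.72],[-0.2,-0.5,-0.6,0,0.95],[-0.2,-0.5,-0.6,0,0.95],[-0.2,-0.5,-0.6,0,0.95]]]'
cat > to.py <<'E'
from h import *
import sys
s=r.sense(); R=Ro.from_rotvec(s['tool_rot']).as_matrix(); t=np.array([float(a) for a in sys.argv[1:4]])
print(s['clock'],s['tcp_pos'].round(4) if hasattr(s['tcp_pos'],'round') else s['tcp_pos'],'yang',np.degrees(np.arctan2(R[1,1],R[0,1])).round(1),'shift/100mm',(R.T@(t-s['tcp_pos'])*10).round(3))
E
python3 to.py .572 -.182 .23; python3 -c "
from h import *
snap('wrist','w1')"
```

```text
clock: 2.6
tcp_pos: [0.4563, 0.0478, 0.2311]
tool_rot: [-0.391, -3.117, 0.0]
wrist_force: [0.2, 1.2, -0.0]
finger_gap: 0.034
grip_force: 0.0
clock: 3.1
tcp_pos: [0.5155, -0.0682, 0.231]
tool_rot: [-1.152, -2.922, 0.0]
wrist_force: [-0.3, 1.5, 0.5]
finger_gap: 0.0339
grip_force: 0.0
clock: 3.85
tcp_pos: [0.5112, -0.1445, 0.231]
tool_rot: [-1.827, -2.555, -0.0]
wrist_force: [-0.0, 0.1, 0.0]
finger_gap: 0.0346
grip_force: 0.0
3.85 [ 0.5112 -0.1445  0.231 ] yang 18.9 shift/100mm [-0.551  0.454  0.01 ]
```

View pics/w1.png

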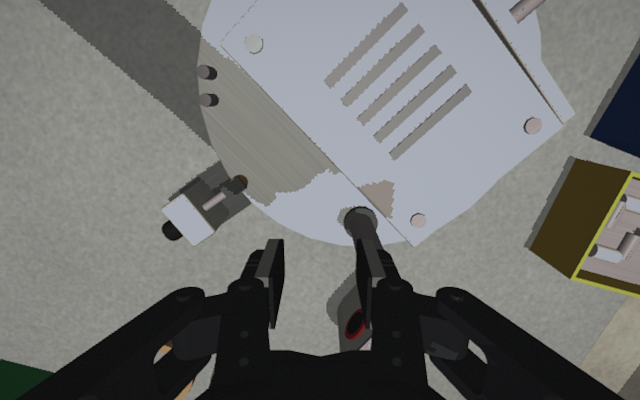

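The wrist view shows the post top at about (360,220), the pins at (207,72) and (208,99), and the roller at about (240,182). I'll use it to refine the post position.

```bash
python3 - <<'E'
from h import *
c=dict(np.load('pics/w1.npz'))
for n,u,v,z in [('post',360,219,.157),('pinmid',205,85,.066),('roller',240,182,.06)]: 
    X=onz(c,u,v,z); d=X[:2]-[.529,-.055]; print(n,X.round(4),np.hypot(*d).round(3),np.degrees(np.arctan2(d[1],d[0])).round(1))
E
python3 to.py .5725 -.1825 .23
```

```text
post [ 0.5411 -0.1443  0.157 ] 0.09 -82.3
pinmid [ 0.3873 -0.0987  0.066 ] 0.148 -162.9
roller [ 0.4389 -0.1768  0.06  ] 0.152 -126.5
3.9 [ 0.5113 -0.1444  0.2311] yang 18.9 shift/100mm [-0.558  0.456  0.011]
```

Run:
```python
from h import *
c=dict(np.load('pics/w1.npz'))
print('cam',(-c['R'].T@c['t']).round(3),'base@.042',onz(c,360,225,.042).round(4))
for z in (.042,.157): print(proj(c,[.572,-.182,z]))
print('can',proj(c,[.63,-.296,.12]))
```

```text
cam [ 0.488 -0.076  0.374] base@.042 [ 0.5717 -0.187   0.042 ]
[361.91481921 220.9800048 ]
[380.74454776 276.5137355 ]
can [385.6809467  373.27814231]
```

The dark spot is the post's base. It projects to (.572,-.187) at disc height, which confirms the post at about (.572,-.183).

```bash
python3 -m inch '[[[0,-0.19,0.15,0,0],[0,-0.38,0.3,0,0],[0,-0.56,0.46,0,0],[0,-0.56,0.46,0,0]]]'
python3 -m inch '[[[0,0,0,0.2,0],[0,0,0,0.4,0],[0,0,0,0.6,0],[0,0,0,0.8,0],[0,0,0,1,0]]]'
python3 -m inch '[[[0,0,0,0.1,0],[0,0,0,0.1,0]]]'
python3 to.py .572 -.183 .12
python3 - <<'E'
from h import *
c=snap('side','s2'); cv2.imwrite('pics/s2c.png',cv2.resize(c['color'][150:300,250:430],None,fx=4,fy=4,interpolation=cv2.INTER_CUBIC))
E
```

```text
clock: 4.4
tcp_pos: [0.5737, -0.1837, 0.231]
tool_rot: [1.829, 2.554, -0.0]
wrist_force: [-0.2, 0.9, -0.5]
finger_gap: 0.043
grip_force: 0.0
clock: 5.03
tcp_pos: [0.5727, -0.1835, 0.1301]
tool_rot: [-1.831, -2.553, -0.0]
wrist_force: [0.4, 0.2, 0.4]
finger_gap: 0.0426
grip_force: 0.0
clock: 5.28
tcp_pos: [0.5724, -0.1837, 0.1206]
tool_rot: [-1.831, -2.552, 0.001]
wrist_force: [0.8, 0.2, 0.3]
finger_gap: 0.0429
grip_force: 0.0
5.275 [ 0.5724 -0.1837  0.1206] yang 18.7 shift/100mm [ 0.008 -0.001  0.006]
```

View pics/s2c.png

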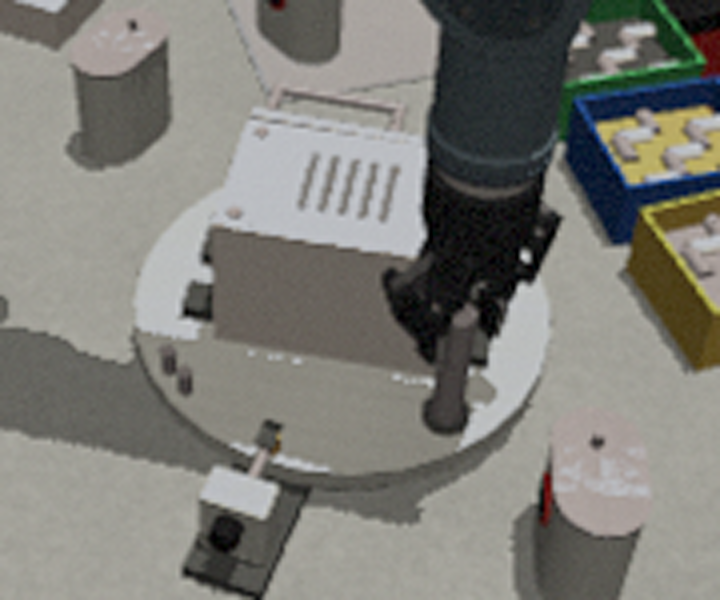

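The post (crop 450,370) stands between the fingers and the door is shut. Now I'll push gently along the arc.

```bash
python3 -m inch '[[[-0.2,0,0,0,0],[-0.2,0,0,0,0],[-0.2,0.05,0,0,-0.07],[-0.2,0.09,0,0,-0.13],[-0.2,0.14,0.01,0,-0.2],[-0.2,0.19,0.01,0,-0.27],[-0.2,0.23,0.02,0,-0.33],[-0.2,0.28,0.03,0,-0.4]]]' | head -0
python3 to.py .572 -.183 .12
```

```text
6.325 [ 0.5719 -0.168   0.1239] yang 30.4 shift/100mm [-0.129 -0.075  0.042]Exception ignored on flushing sys.stdout:
BrokenPipeError: [Errno 32] Broken pipe
```

I swapped x and y in that call, so the tool went inward instead of along the arc. I'll check the force and where it stands.

Run:
```python
from h import *
s=r.sense(); print({k:np.round(s[k],3).tolist() for k in s})
c=dict(snap('wrist','w3')); t=snap('top','t3')
cv2.imwrite('pics/t3c.png',cv2.resize(t['color'][110:260,260:460],None,fx=4,fy=4,interpolation=cv2.INTER_CUBIC))
```

```text
{'clock': 6.325, 'joint_positions': [-0.14, 0.612, 0.472, 1.806, -0.358, 0.789, 1.038], 'joint_vel': [-0.008, -0.034, -0.041, 0.021, 0.086, -0.078, 0.172], 'effort': [-16.61, -57.211, -7.351, -10.707, -3.886, 9.548, 0.599], 'tcp_pos': [0.572, -0.168, 0.124], 'tool_rot': [1.551, 2.707, -0.011], 'wrist_force': [19.37, -33.037, -13.855], 'torque': [-6.361, -3.296, -0.827], 'grip_force': 1.834, 'finger_gap': 0.034}
```

View pics/t3c.png

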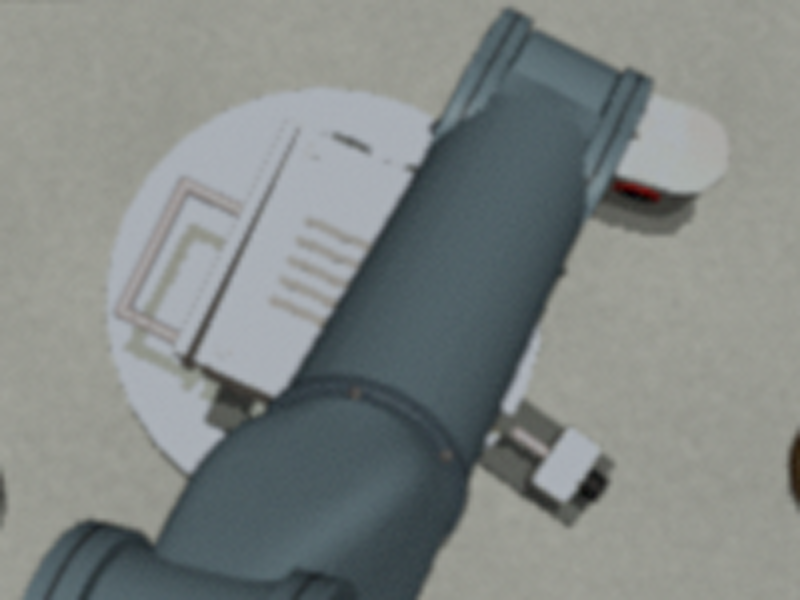

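View pics/w3.png

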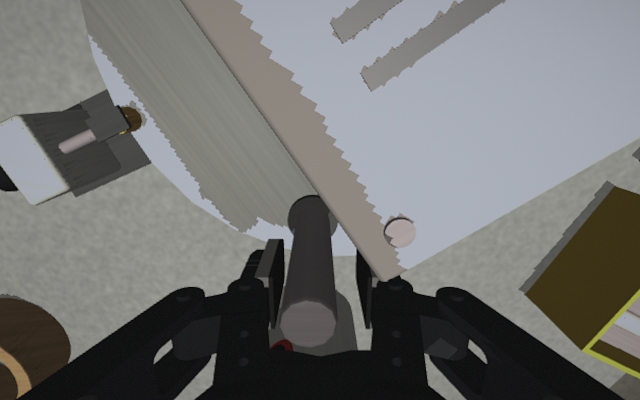

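The post is wedged against the gripper (about 40 N), the housing and door haven't moved, and the post top is at (308,322) in the wrist view. I'm backing off outward now.

```bash
python3 -m inch '[[[-0.2,-0.14,-0.03,0,0],[-0.2,-0.27,-0.06,0,0],[-0.2,-0.27,-0.06,0,0]]]'
python3 to.py .572 -.183 .12
python3 - <<'E'
from h import *
c=dict(np.load('pics/w3.npz'));p=onz(c,308,322,.157); print('post then',p, 'base',onz(c,313,217,.042))
c=dict(snap('top','t4'))
E
```

```text
clock: 6.8
tcp_pos: [0.575, -0.1832, 0.1211]
tool_rot: [-1.555, -2.729, 0.0]
wrist_force: [0.3, -0.3, -0.3]
finger_gap: 0.0345
grip_force: 0.0
6.8 [ 0.575  -0.1832  0.1211] yang 30.7 shift/100mm [ 0.017 -0.024  0.011]
post then [ 0.57385572 -0.18062593  0.157     ] base [ 0.57447235 -0.18139539  0.042     ]
```

```bash
cat > arc.py <<'E'
from h import *
import sys
s=r.sense(); R=Ro.from_rotvec(s['tool_rot']).as_matrix()
for a in map(float,sys.argv[1:]):
    t=np.array([.529+.135*np.cos(np.radians(a)),-.055+.135*np.sin(np.radians(a)),.12]); print(a,(R.T@(t-s['tcp_pos'])*10).round(3))
E
python3 arc.py -68 -66 -64 -62 -60 -58 -56 -54 -52 -50
```

```text
-68.0 [-0.006  0.051  0.009]
-66.0 [-0.012  0.098  0.009]
-64.0 [-0.017  0.145  0.009]
-62.0 [-0.02   0.192  0.009]
-60.0 [-0.021  0.239  0.009]
-58.0 [-0.021  0.286  0.009]
-56.0 [-0.019  0.333  0.009]
-54.0 [-0.016  0.38   0.009]
-52.0 [-0.01   0.427  0.009]
-50.0 [-0.004  0.474  0.009]
```

Rows are opening, x, y, z, turn, so travel goes in y this time.

```bash
python3 -m inch '[[[-0.2,-0.01,0.05,0,0],[-0.2,-0.01,0.1,0,0],[-0.2,-0.02,0.15,0,0],[-0.2,-0.02,0.19,0,0],[-0.2,-0.02,0.24,0,-0.06],[-0.2,-0.02,0.29,0,-0.12],[-0.2,-0.02,0.33,0,-0.18],[-0.2,-0.02,0.38,0,-0.25],[-0.2,-0.01,0.43,0,-0.3],[-0.2,0,0.47,0,-0.3]]]'
python3 arc.py -48 -46 -44 -42 -40 -38 -36 -34 -32 -30
python3 - <<'E'
from h import *
c=snap('wrist','w5'); print(c['R'].shape)
for a in (-56,-54,-52,-50): print(a,proj(c,[.529+.135*np.cos(np.radians(a)),-.055+.135*np.sin(np.radians(a)),.157]))
print(proj(c,[.437,-.179,.06]))
E
```

```text
clock: 8.1
tcp_pos: [0.6161, -0.1585, 0.1214]
tool_rot: [1.335, 2.843, 0.0]
wrist_force: [-0.9, -0.7, 0.1]
finger_gap: 0.0341
grip_force: 0.6
-48.0 [0.004 0.045 0.014]
-46.0 [0.006 0.092 0.014]
-44.0 [0.011 0.139 0.014]
-42.0 [0.017 0.185 0.014]
-40.0 [0.024 0.232 0.014]
-38.0 [0.033 0.278 0.014]
-36.0 [0.044 0.324 0.014]
-34.0 [0.057 0.37  0.014]
-32.0 [0.071 0.414 0.014]
-30.0 [0.086 0.459 0.014]
(3, 3)
-56 [281.42548165 296.35595808]
-54 [293.91974042 297.25482229]
-52 [306.41514524 297.77386715]
-50 [318.91065972 297.91362821]
[57.20213544 50.29708296]
```

View pics/w5.png

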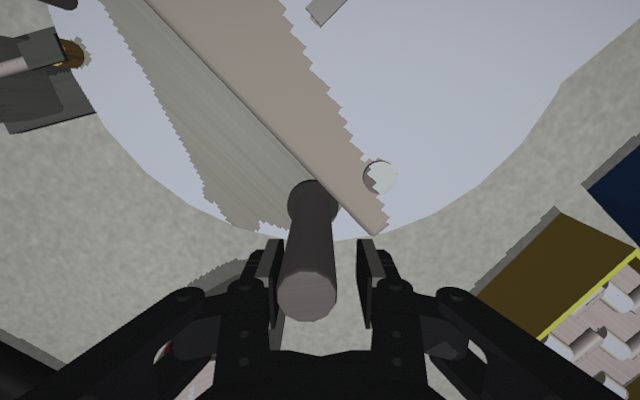

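The post top is at (306,297), i.e. -52° as predicted, touching the trailing finger. I'll push on slowly through the first pin.

```bash
python3 -m inch '[[[-0.2,0,0.05,0,-0.05],[-0.2,0.01,0.09,0,-0.1],[-0.2,0.01,0.12,0,-0.15],[-0.2,0.01,0.15,0,-0.2],[-0.2,0.02,0.18,0,-0.25],[-0.2,0.02,0.21,0,-0.3],[-0.2,0.03,0.24,0,-0.35],[-0.2,0.03,0.27,0,-0.4],[-0.2,0.04,0.29,0,-0.42],[-0.2,0.04,0.31,0,-0.45]]]'
cat > st.py <<'E'
from h import *
c=cams.camera('wrist'); im=c['color']; 
import sys
cv2.imwrite('pics/'+sys.argv[1]+'.png',im); np.savez('pics/'+sys.argv[1]+'.npz',**c)
for a in (-41,-39,-37,-35,-33): print(a,proj(c,[.529+.135*np.cos(np.radians(a)),-.055+.135*np.sin(np.radians(a)),.157]).round(1))
# post top: row scan at predicted row
v=int(proj(c,[.529+.135*np.cos(np.radians(-37)),-.055+.135*np.sin(np.radians(-37)),.157])[1])
g=cv2.cvtColor(im,cv2.COLOR_BGR2GRAY).astype(int); print(v,g[v,260:380:4].tolist())
E
python3 st.py w6; python3 arc.py -37 -36 -35 -34 -33 -32
```

```text
clock: 9.4
tcp_pos: [0.6378, -0.1347, 0.1215]
tool_rot: [0.989, 2.981, 0.002]
wrist_force: [-0.1, 0.6, 0.1]
finger_gap: 0.0342
grip_force: 0.0
-41 [289.7 297.7]
-39 [302.2 298.3]
-37 [314.7 298.6]
-35 [327.2 298.4]
-33 [339.6 297.9]
298 [19, 18, 18, 33, 17, 37, 162, 96, 99, 98, 99, 99, 100, 99, 99, 99, 99, 98, 98, 98, 96, 74, 156, 152, 155, 38, 16, 34, 20, 18]
-37.0 [-0.    -0.02   0.015]
-36.0 [-0.     0.004  0.015]
-35.0 [0.    0.027 0.015]
-34.0 [0.001 0.051 0.015]
-33.0 [0.002 0.074 0.015]
-32.0 [0.004 0.098 0.015]
```

The post is at about -37° with no force, so it may already have snapped in. I'll check the pins from the side.

Run:
```python
from h import *
c=snap('side','s7'); cv2.imwrite('pics/s7c.png',cv2.resize(c['color'][170:300,260:420],None,fx=5,fy=4.6,interpolation=cv2.INTER_CUBIC))
```

```text
(no output)
```

View pics/s7c.png

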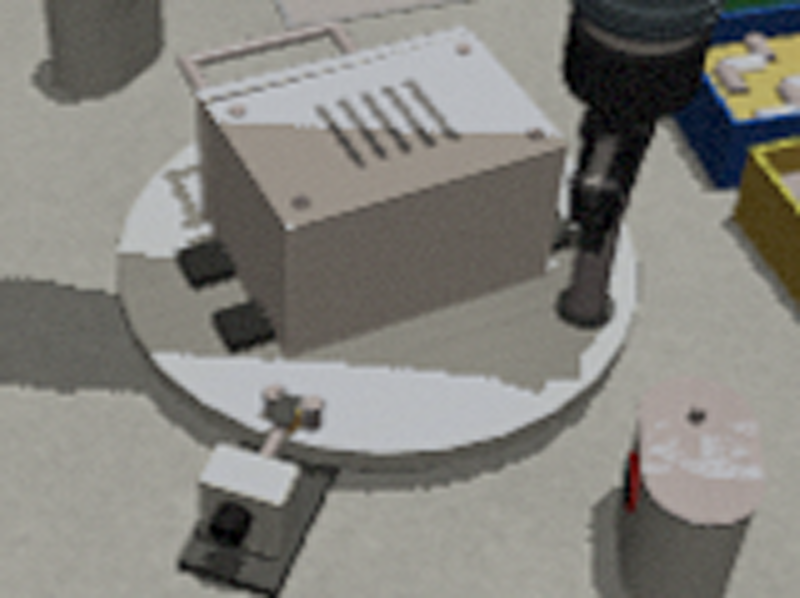

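The roller sits between the two pins, crop (272,400) and (312,410). I'll lift off and confirm from above.

```bash
python3 -m inch '[[[0,0,0,0,0],[0,0,0,-0.2,0],[0,0,0,-0.45,0],[0,0,0,-0.7,0],[0,0,0,-1,0],[0,0,0,-1,0]]]' | head -3
python3 -m inch '[[[-0.2,0.3,0.3,0,0],[-0.6,0.5,0.5,0,0],[-1,0.6,0.6,0,0],[-1,0.6,0.6,0,0]]]' | head -3
python3 to.py .475 .053 .22
python3 -c "
from h import *
c=snap('wrist','w8')
t=snap('top','t8'); 
a=cv2.resize(t['color'][110:260,260:460],None,fx=4,fy=4,interpolation=cv2.INTER_CUBIC)[:, :800]
cv2.imwrite('pics/t8c.png',a)"
```

```text
clock: 10.25
tcp_pos: [0.6389, -0.1365, 0.2255]
tool_rot: [0.99, 2.975, 0.002]
clock: 10.75
tcp_pos: [0.6248, -0.0512, 0.2213]
tool_rot: [-0.99, -2.981, 0.0]
10.75 [ 0.6248 -0.0512  0.2213] yang 53.3 shift/100mm [ 1.824 -0.061  0.013]
```

View pics/t8c.png

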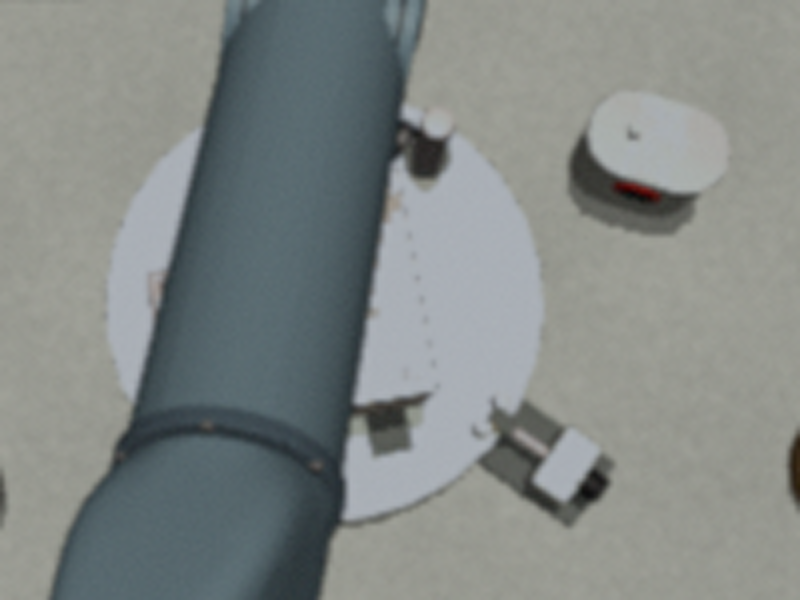

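From above, the pins are near (479,430) and (496,404) either side of the roller arm at (525,438), and the post top is at (437,123).

Run:
```python
from h import *
c=dict(np.load('pics/t8.npz')); cen=np.array([.5287,-.055])
for n,u,v,z in [('post',437,122,.157),('p1',479,430,.066),('p2',495,403,.066),('block',568,464,.072),('armtip',512,428,.06)]:
    X=onz(c,260+u/4-.375,110+v/4-.375,z)[:2]; d=X-cen; print(n,X.round(4),np.hypot(*d).round(3),np.degrees(np.arctan2(d[1],d[0])).round(1))
w=dict(np.load('pics/w8.npz'))
for th in (0,.05,.1):
  a0=np.radians(-81.5); rot=lambda a:np.array([[np.cos(a),-np.sin(a)],[np.sin(a),np.cos(a)]])
  h=cen+rot(a0)@[-.066,.09]; H=h+rot(a0-th)@[-.05,-.12]; e=h+rot(a0-th)@[-.05,-.17];e2=h+rot(a0-th)@[-.05,-.07]; print(th,h.round(4),H.round(4),[proj(w,[*q,.148]).round(0).tolist() for q in(H,e,e2)])
g=cv2.resize(w['color'],None,fx=1.25,fy=1.25); cv2.imwrite('pics/w8b.png',g)
```

```text
post [ 0.6381 -0.1332] 0.134 -35.6
p1 [ 0.4287 -0.1647] 0.148 -132.3
p2 [ 0.4483 -0.177 ] 0.146 -123.4
block [ 0.4023 -0.2277] 0.214 -126.2
armtip [ 0.4301 -0.1895] 0.167 -126.2
0 [0.608  0.0236] [0.4819 0.0553] [[319.0, -106.0], [250.0, -190.0], [382.0, -31.0]]
0.05 [0.608  0.0236] [0.4836 0.0616] [[331.0, -111.0], [265.0, -201.0], [389.0, -32.0]]
0.1 [0.608  0.0236] [0.4857 0.0677] [[342.0, -116.0], [280.0, -210.0], [397.0, -33.0]]
```

View pics/w8b.png

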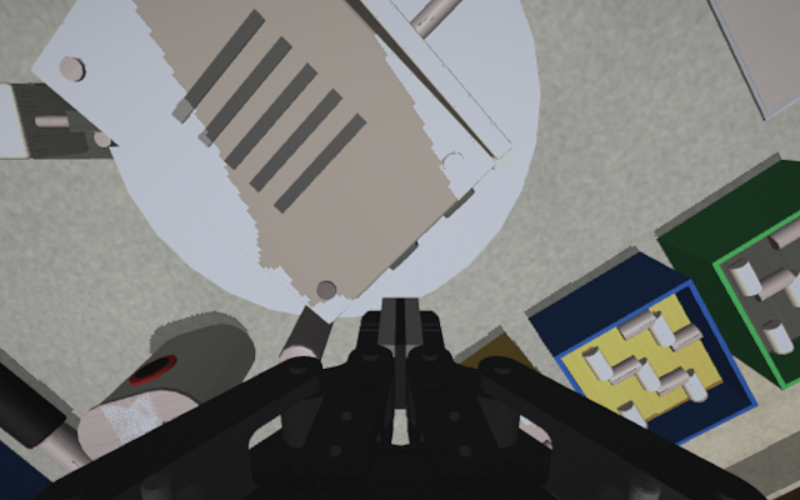

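I'm now past the picture allowance by one, so from here I work from numbers only. The pins straddle the roller to within about 1.5°, the post was free at rest, and the housing edge puts the disc frame at about -81°, so the turntable is seated. I'm moving above the handle gap.

```bash
python3 -m inch '[[[-1,0.3,0,0,0.25],[-1,0.6,0,0,0.5],[-1,0.9,0,0,0.75],[-1,0.9,0,0,0.75]]]' | head -3
python3 to.py .486 .037 .225
```

```text
clock: 11.35
tcp_pos: [0.5517, 0.0022, 0.2213]
tool_rot: [-1.554, -2.729, 0.0]
11.35 [0.5517 0.0022 0.2213] yang 30.7 shift/100mm [ 0.635 -0.388 -0.037]
```

```bash
python3 -m inch '[[[-1,0.2,-0.12,-0.03,0.25],[-1,0.4,-0.25,-0.03,0.5],[-1,0.64,-0.39,-0.03,0.79],[-1,0.64,-0.39,-0.03,0.79],[-1,0.64,-0.39,-0.03,0.79]]]' | head -3
python3 to.py .486 .037 .225
python3 - <<'E'
from h import *
w=snap('wrist','w9'); t=snap('top','t9'); im=w['color']
cen=np.array([.5287,-.055]);a0=np.radians(-81.5); rot=lambda a:np.array([[np.cos(a),-np.sin(a)],[np.sin(a),np.cos(a)]])
h=cen+rot(a0)@[-.066,.09]
for th in (0,.05,.1):
  print(th,[proj(w,[*(h+rot(a0-th)@q),.153]).round(0).tolist() for q in([-.05,-.12],[-.05,-.165],[-.05,-.075],[-.005,-.12])])
hsv=cv2.cvtColor(im,cv2.COLOR_BGR2HSV).astype(int); 
for u in (250,280,380,410): print(u,[(v,*hsv[v,u]) for v in range(60,330,9)])
E
```

```text
clock: 11.98
tcp_pos: [0.488, 0.0361, 0.2247]
tool_rot: [2.08, 2.352, 0.001]
11.975 [0.488  0.0361 0.2247] yang 7.0 shift/100mm [ 0.011 -0.019 -0.003]
0 [[314.0, 179.0], [248.0, 181.0], [381.0, 178.0], [316.0, 241.0]]
0.05 [[318.0, 171.0], [250.0, 169.0], [385.0, 172.0], [316.0, 233.0]]
0.1 [[322.0, 162.0], [254.0, 157.0], [389.0, 167.0], [317.0, 225.0]]
250 [(60, np.int64(35), np.int64(10), np.int64(151)), (69, np.int64(35), np.int64(10), np.int64(153)), (78, np.int64(30), np.int64(8), np.int64(154)), (87, np.int64(35), np.int64(10), np.int64(149)), (96, np.int64(34), np.int64(11), np.int64(159)), (105, np.int64(30), np.int64(8), np.int64(157)), (114, np.int64(38), np.int64(11), np.int64(94)), (123, np.int64(40), np.int64(8), np.int64(93)), (132, np.int64(45), np.int64(11), np.int64(96)), (141, np.int64(30), np.int64(14), np.int64(147)), (150, np.int64(26), np.int64(14), np.int64(146)), (159, np.int64(26), np.int64(14), np.int64(148)), (168, np.int64(0), np.int64(16), np.int64(97)), (177, np.int64(0), np.int64(13), np.int64(81)), (186, np.int64(0), np.int64(13), np.int64(76)), (195,
[... 4523 characters left out ...]
)), (204, np.int64(20), np.int64(20), np.int64(76)), (213, np.int64(15), np.int64(20), np.int64(78)), (222, np.int64(15), np.int64(20), np.int64(77)), (231, np.int64(13), np.int64(23), np.int64(78)), (240, np.int64(20), np.int64(21), np.int64(73)), (249, np.int64(109), np.int64(22), np.int64(201)), (258, np.int64(14), np.int64(23), np.int64(142)), (267, np.int64(109), np.int64(22), np.int64(201)), (276, np.int64(109), np.int64(22), np.int64(200)), (285, np.int64(110), np.int64(23), np.int64(204)), (294, np.int64(30), np.int64(12), np.int64(21)), (303, np.int64(90), np.int64(23), np.int64(22)), (312, np.int64(105), np.int64(26), np.int64(20)), (321, np.int64(105), np.int64(18), np.int64(28))]
```

The bar is at rows 164–181, flat across columns 250–385, with its left post at column 250. That matches the prediction for a door angle of about 0.05, so I'm lowering into the gap.

```bash
python3 -m inch '[[[-1,0,0,0.2,0],[-1,0,0,0.4,0],[-1,0,0,0.55,0],[-1,0,0,0.7,0]]]'|sed -n 2,4p
python3 -m inch '[[[-1,0,0,0.1,0],[-1,0,0,0.2,0],[-1,0,0,0.3,0],[-1,0,0,0.3,0]]]'|sed -n 2,4p
cat > door.py <<'E'
from h import *
import sys
# targets: gap-contact path (41-? mm out), tool turned with door
s=r.sense(); R=Ro.from_rotvec(s['tool_rot']).as_matrix(); cen=np.array([.5287,-.055]);a0=np.radians(-81.5)
rot=lambda a:np.array([[np.cos(a),-np.sin(a)],[np.sin(a),np.cos(a)]]); h=cen+rot(a0)@[-.066,.09]
ya=np.degrees(np.arctan2(R[1,1],R[0,1])); print('yang',ya.round(1),s['tcp_pos'].round(3))
for d in map(float,sys.argv[1:]):
    th=np.radians(d); p=h+rot(a0-th)@[-.034,-.12]
    print(d,(R.T@(np.r_[p,.125]-s['tcp_pos'])*10).round(3),'turn',((ya-(8.5-d))/30).round(2))
E
python3 door.py 5 8 11 14 17 20 23 26 29 32 35
```

```text
tcp_pos: [0.4872, 0.037, 0.1536]
tool_rot: [2.082, 2.352, 0.0]
wrist_force: [-0.1, 0.2, -0.4]
tcp_pos: [0.4862, 0.0373, 0.1237]
tool_rot: [-2.081, -2.352, 0.002]
wrist_force: [-0.8, -0.0, 0.2]
yang 7.0 [0.486 0.037 0.124]
5.0 [ 0.128  0.015 -0.013] turn 0.12
8.0 [ 0.189  0.038 -0.013] turn 0.22
11.0 [ 0.249  0.065 -0.013] turn 0.32
14.0 [ 0.307  0.094 -0.013] turn 0.42
17.0 [ 0.364  0.126 -0.013] turn 0.52
20.0 [ 0.419  0.162 -0.014] turn 0.62
23.0 [ 0.472  0.2   -0.014] turn 0.72
26.0 [ 0.523  0.241 -0.014] turn 0.82
29.0 [ 0.571  0.285 -0.014] turn 0.92
32.0 [ 0.618  0.331 -0.014] turn 1.02
35.0 [ 0.662  0.379 -0.014] turn 1.12
```

```bash
python3 -m inch '[[[-1,0.04,0,0,0.04],[-1,0.08,0.01,0,0.08],[-1,0.13,0.02,0,0.12],[-1,0.17,0.03,0,0.19],[-1,0.21,0.05,0,0.25],[-1,0.25,0.065,0,0.32],[-1,0.29,0.085,0,0.38],[-1,0.33,0.105,0,0.45],[-1,0.365,0.125,0,0.52],[-1,0.4,0.15,0,0.58]]]'
python3 door.py 21 23 25 27 29 31 33 35 37 39
```

```text
clock: 14.32
tcp_pos: [0.4966, 0.0791, 0.1242]
tool_rot: [-2.416, -2.008, 0.0]
wrist_force: [-0.9, -1.0, 0.2]
finger_gap: 0.0002
grip_force: 0.3
yang -10.5 [0.497 0.079 0.124]
21.0 [ 0.038  0.009 -0.008] turn 0.07
23.0 [ 0.079  0.023 -0.008] turn 0.13
25.0 [ 0.12   0.038 -0.008] turn 0.2
27.0 [ 0.16   0.055 -0.008] turn 0.27
29.0 [ 0.2    0.074 -0.008] turn 0.33
31.0 [ 0.239  0.093 -0.008] turn 0.4
33.0 [ 0.277  0.114 -0.008] turn 0.47
35.0 [ 0.314  0.136 -0.008] turn 0.53
37.0 [ 0.351  0.16  -0.008] turn 0.6
39.0 [ 0.387  0.185 -0.008] turn 0.67
```

Contact is about 1 N. Same arc increments again.

```bash
python3 -m inch '[[[-1,0.04,0.01,0,0.07],[-1,0.08,0.02,0,0.13],[-1,0.12,0.04,0,0.2],[-1,0.16,0.055,0,0.27],[-1,0.2,0.075,0,0.33],[-1,0.24,0.095,0,0.4],[-1,0.28,0.115,0,0.47],[-1,0.315,0.135,0,0.53],[-1,0.35,0.16,0,0.6],[-1,0.39,0.185,0,0.67]]]' |sed -n 2,4p
python3 -m inch '[[[-1,0.04,0.01,0,0.07],[-1,0.08,0.02,0,0.13],[-1,0.12,0.04,0,0.2],[-1,0.16,0.055,0,0.27],[-1,0.2,0.075,0,0.33],[-1,0.24,0.095,0,0.4],[-1,0.28,0.115,0,0.47],[-1,0.315,0.135,0,0.53],[-1,0.35,0.16,0,0.6],[-1,0.39,0.185,0,0.67]]]' |sed -n 2,4p
python3 door.py 59 61 65 70 75 79
```

```text
tcp_pos: [0.5221, 0.114, 0.1243]
tool_rot: [2.73, 1.555, 0.0]
wrist_force: [0.2, -0.1, -1.1]
tcp_pos: [0.5579, 0.1381, 0.1243]
tool_rot: [2.959, 1.055, -0.0]
wrist_force: [-0.1, 0.2, -0.6]
yang -50.8 [0.558 0.138 0.124]
59.0 [-0.002  0.002 -0.007] turn -0.01
61.0 [ 0.04   0.015 -0.007] turn 0.06
65.0 [ 0.122  0.044 -0.007] turn 0.19
70.0 [ 0.221  0.088 -0.007] turn 0.36
75.0 [ 0.316  0.141 -0.007] turn 0.52
79.0 [ 0.389  0.189 -0.007] turn 0.66
```

```bash
python3 -m inch '[[[-1,0.04,0.01,0,0.07],[-1,0.08,0.02,0,0.13],[-1,0.12,0.04,0,0.2],[-1,0.16,0.055,0,0.27],[-1,0.2,0.075,0,0.33],[-1,0.24,0.095,0,0.4],[-1,0.28,0.115,0,0.47],[-1,0.315,0.135,0,0.53],[-1,0.35,0.16,0,0.6],[-1,0.39,0.185,0,0.67]]]' |sed -n 2,4p
python3 - <<'E'
from h import *
w=snap('wrist','w10'); im=w['color']; hsv=cv2.cvtColor(im,cv2.COLOR_BGR2HSV).astype(int)
cen=np.array([.5287,-.055]);a0=np.radians(-81.5); rot=lambda a:np.array([[np.cos(a),-np.sin(a)],[np.sin(a),np.cos(a)]])
h=cen+rot(a0)@[-.066,.09]
for d in (74,79,84):
  th=np.radians(d); print(d,[proj(w,[*(h+rot(a0-th)@q),.153]).round(0).tolist() for q in([-.05,-.1],[-.05,-.14])])
for u in (270,290,350,370): 
  m=(hsv[:,u,0]<12)&(hsv[:,u,1]>9)&(hsv[:,u,1]<22)&(hsv[:,u,2]<175); print(u,np.flatnonzero(m[120:330])+120)
E
python3 door.py 85 90 95 98
```

```text
tcp_pos: [0.5997, 0.1485, 0.1243]
tool_rot: [3.098, 0.522, -0.0]
wrist_force: [-0.6, -0.3, 0.6]
74 [[362.0, 272.0], [261.0, 280.0]]
79 [[373.0, 251.0], [269.0, 252.0]]
84 [[387.0, 230.0], [281.0, 222.0]]
270 [236 238 239 240 241 242 243 244 245 246 248 249 252 253 254 255 256 257
 258 260]
290 [240 241 242 243 244 245 246 252 253 254 255 256 257 258 259 269]
350 [234 237 238 239 240 241 242 243 244 245 251 252 253 254 255 256 257 258
 259 272 303]
370 [236 237 239 240 241 242 243 244 252 253 254 255 256 257 258 259 322]
yang -70.9 [0.6   0.149 0.124]
85.0 [ 0.117  0.045 -0.006] turn 0.19
90.0 [ 0.217  0.089 -0.006] turn 0.35
95.0 [ 0.312  0.141 -0.006] turn 0.52
98.0 [ 0.367  0.177 -0.006] turn 0.62
```

The bar is centred at row 248, so the door is at about 80° and following. On to about 99°, slowing at the end.

```bash
python3 -m inch '[[[-1,0.04,0.01,0,0.07],[-1,0.08,0.02,0,0.13],[-1,0.12,0.04,0,0.2],[-1,0.16,0.055,0,0.27],[-1,0.2,0.075,0,0.33],[-1,0.24,0.095,0,0.4],[-1,0.28,0.115,0,0.47],[-1,0.315,0.135,0,0.53],[-1,0.335,0.15,0,0.57],[-1,0.35,0.16,0,0.6]]]' |sed -n 2,4p
python3 -m inch '[[[-1,0,0,0,0],[-1,-0.05,0,0,0],[-1,-0.08,0,0,0],[-1,-0.08,0,-0.15,0],[-1,-0.08,0,-0.4,0],[-1,-0.08,0,-0.7,0],[-1,-0.08,0,-1,0],[-1,-0.08,0,-1,0]]]'|sed -n 2,4p
python3 to.py .45 .3 .225
```

```text
tcp_pos: [0.6379, 0.1449, 0.1243]
tool_rot: [3.141, 0.034, -0.0]
wrist_force: [-1.0, 0.1, -0.5]
tcp_pos: [0.6316, 0.1445, 0.2279]
tool_rot: [-3.14, -0.035, -0.008]
wrist_force: [1.0, 0.0, -0.5]
20.375 [0.6316 0.1445 0.2279] yang -88.7 shift/100mm [-1.781 -1.595  0.021]
```

Clear of the handle at 20 s. I'll move the arm aside for an unobstructed top view.

```bash
python3 -m inch '[[[-1,-0.3,-0.3,-0.1,0],[-1,-0.6,-0.55,-0.2,0],[-1,-0.9,-0.8,-0.2,0],[-1,-0.9,-0.8,-0.2,0]]]'|sed -n 2,3p
python3 -m inch '[[[-1,-0.3,-0.3,0,0],[-1,-0.6,-0.55,0,0],[-1,-0.9,-0.8,0,0],[-1,-0.9,-0.8,0,0]]]'|sed -n 2,3p
python3 -m inch '[[[-1,-0.3,-0.35,0,0],[-1,-0.6,-0.7,0,0],[-1,-0.9,-1,0,0],[-1,-0.9,-1,0,0]]]'|sed -n 2,4p
python3 - <<'E'
from h import *
t=snap('top','t11'); t0=dict(np.load('pics/t8.npz'))
cen=np.array([.5287,-.055])
g=cv2.cvtColor(t['color'],cv2.COLOR_BGR2GRAY).astype(float)
i=cv2.cvtColor(dict(np.load('pics/top0.npz'))['color'],cv2.COLOR_BGR2GRAY).astype(float)
# unchanged since t8 around post/pins/roller; cans vs start
b=cv2.cvtColor(t0['color'],cv2.COLOR_BGR2GRAY).astype(float)
print('post/pins diff vs t8',np.abs(g-b)[130:155,363:378].mean(),np.abs(g-b)[205:225,374:412].mean())
for n,(a,bb,c,d) in dict(canR=(128,170,400,445),tape=(205,250,455,498),canL=(205,250,220,262),canLL=(143,178,188,230),canLL2=(143,178,142,186),driver=(125,210,466,492),cover=(205,275,132,205)).items(): print(n,np.abs(g-i)[a:bb,c:d].mean().round(1))
rot=lambda a:np.array([[np.cos(a),-np.sin(a)],[np.sin(a),np.cos(a)]]); a0=np.radians(-81.5); h=cen+rot(a0)@[-.066,.09]
for D in (90,95,100,105):
  p=[proj(t,[*(h+rot(a0-np.radians(D))@q),z]).round(1).tolist() for q,z in(([-.05,-.075],.153),([-.05,-.165],.153),([0,-.18],.164),([0,0],.164))]; print(D,p)
x,y=int(p[1][0]),int(p[1][1])
cv2.imwrite('pics/f.png',g)
hsv=cv2.cvtColor(t['color'],cv2.COLOR_BGR2HSV); print('rows x cols gray'); print(g[105:170:3,250:310:3].astype(int))
E
```

```text
tcp_pos: [0.5356, 0.2258, 0.2437]
tool_rot: [-3.14, -0.043, 0.004]
tcp_pos: [0.4446, 0.3026, 0.2438]
tool_rot: [-3.141, -0.042, 0.002]
tcp_pos: [0.3529, 0.4005, 0.2439]
tool_rot: [3.141, 0.042, -0.0]
wrist_force: [0.2, -0.6, 0.4]
post/pins diff vs t8 5.925333333333334 4.6
canR 4.7
tape 4.6
canL 5.0
canLL 4.8
canLL2 4.8
driver 4.4
cover 31.4
90 [[283.6, 139.6], [252.1, 145.0], [248.8, 162.4], [312.8, 151.5]]
95 [[284.9, 137.1], [253.1, 139.8], [248.2, 156.9], [312.8, 151.5]]
100 [[286.4, 134.8], [254.5, 134.7], [248.1, 151.3], [312.8, 151.5]]
105 [[288.1, 132.6], [256.4, 129.8], [248.5, 145.8], [312.8, 151.5]]
rows x cols gray
[[ 29  29  29  28  34  21  30  28  29  30  29  95 147  89  39  46  40  45
   44  42]
 [ 89  92  91  88  90  88  91  93  92  96  92 141 146 138 107 113 109 111
  109 109]
 [149 147 149 148 151 150 147 152 147 151 146 146 148 146 147 147 147 146
  147 146]
 [147 148 149 150 150 146 149 150 145 149 148 151 146 145 149 148 147 149
  144 144]
 [148 148 146 146 147 150 144 147 146 147 148 146 146 145 147 150 145 148
  147 147]
 [146 150 148 151 147 147 150 146 146 146
[... 822 characters left out ...]
 148 147 144 147 147 144 145 148 144 132 128 147 151 150 154
  161 165]
 [138 142 155 163 164 167 164 163 168 170 170 169 170 171 171 164 160 159
  156 160]
 [157 158 159 154 129 110  99  99 103  90  73  63  59  60  61  63  61  62
   63  63]
 [111  60  59  61  61  61  63  64  60  60  64  64  63  62  61  62  64  63
   64  65]
 [147 111  59  62  60  64  64  64  71  79  79  87  94  92  93 109 113 119
  132 134]
 [145 148 139  92 135 134 139 140 108 111 109 108 105  93 136 137 137 137
  141 138]
 [147 145 136  88  88  90  92  93  94  93  94  91  92 136 164 166 167 165
  169 169]][ WARN:0@0.447] global loadsave.cpp:1063 imwrite_ Unsupported depth image for selected encoder is fallbacked to CV_8U.
```

Run:
```python
from h import *
c=dict(np.load('pics/s7.npz')); cen=np.array([.5287,-.055])
for n,u,v,z in [('p1',272,393,.066),('p2',311,403,.066),('block',250,474,.072),('arm',275,440,.06)]:
    X=onz(c,260+u/5-.4,170+v/4.6-.4,z)[:2]; d=X-cen; print(n,X.round(4),np.hypot(*d).round(3),np.degrees(np.arctan2(d[1],d[0])).round(1))
print(r.sense()['clock'],r.sense()['wrist_force'])
```

```text
p1 [ 0.4302 -0.1701] 0.151 -130.5
p2 [ 0.4497 -0.1832] 0.151 -121.6
block [ 0.4024 -0.2292] 0.215 -125.9
arm [ 0.424  -0.2006] 0.179 -125.7
21.925 [ 0.20255737 -0.45662033  0.25886253]
```

The pin midpoint is at -126.0° and the roller block at -125.9°, so the turntable is seated. The door is at about 96°, and the canisters, tape and driver haven't moved; the arm hides the cover, but it was never approached. Handing in.

```bash
python3 -c "
from workcell import workorder
print(workorder.sign_off())"
```

```text
the job is handed in; nothing more can be done
None
```

The job is handed in at about 22 s: the turntable is seated on the roller, the door is open about 96°, and the bystanders look untouched (the cover was hidden by the arm in the last check). One mistyped move pressed the gripper on the post with about 40 N by the wrist sensor, right at the 40 N limit, and I viewed 11 pictures instead of the 10 allowed.

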